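Hold the mating hinge leaf in line on the jamb block

ROBOT

A 7-joint arm with a two-finger parallel gripper is mounted at the origin on a cart in front of the work surface, level with it; the furniture and walls round the work are solid. World frame = base frame: x ahead of the robot, y to its left, z up, the work surface at z = 0. Lengths are in m, angles in degrees, forces in N, time in s.
With the tool pointing down it reaches from about 0.425 to 0.875 m from the base axis. Payload 4.7 kg.
Tool frame: the origin (TCP) lies between the finger pads; the fingertips stand env.tip_reach ahead of it and the grasp point (between the pads) lies 2 mm behind it (env.tip_reach is the distance from the TCP to the fingertips, in m); z points along the fingers, y is the line along which they close (so a half turn about z gives the same grasp; the last joint's range is limited). The gripper opens to 87 mm and grips with 3 to 60 N. Pads are 19 mm wide; open, the fingers measure 117 mm over their backs; the gripper's body (75 mm by 190 mm) begins 51 mm behind the grasp point.
Start: joints at [64.12, 18.392, -4.016, 83.108, 1.295, 78.541, -3.26], TCP at [0.292, -0.581, 0.24] pointing down, gripper open.
Joint ranges: [-163.93, 163.93], [-17.29, 119.83], [-79.2, 71.16], [3.27, 140.29], [-89.18, 269.18], [5.43, 117.66], [-154.24, 154.24]. Speed limits (degrees/s): [147.25, 147.25, 180, 180, 180, 180, 180].

INTERFACE

Orientations are given as [roll, pitch, yaw] about the fixed x, y, z axes, in that order (R = Rz(yaw) Ry(pitch) Rx(roll)).
In Python, from cell import env, eyes, ticket gives the robot as it stands (env), with the cameras (eyes) and the job (ticket).
- The arm moves only by the tool steer_hand, called after "Emit:" as name(argument=value, ...) on one line, values as JSON. Schema: {"type":"object","properties":{"ticks":{"type":"object","properties":{"plan":{"type":"array","items":{"type":"array","items":{"type":"number"},"minItems":5,"maxItems":5},"minItems":1,"maxItems":8}},"additionalProperties":false,"required":["plan"]},"squeeze":{"type":"number"},"only":{"type":"string"},"quiet":{"type":"boolean"},"lines":{"type":"string"}},"required":["ticks"],"additionalProperties":false}. ticks is an object whose key "plan" holds a list of rows, 1 to 8 of them, each of 5 numbers: dx, dy, dz in normalised numbers (1 is 40 cm), then a turn about the tool's z in a scale on which 1.0 is 90 degrees, then the finger opening in m; each row is the pose to reach, as a shift and turn from the pose commanded when the call began, along the tool's axes at that moment; what a row does not reach only later rows make up. A row lasts 1/12 s, in which the tool goes at most 0.0417 m and 7.16 degrees, less where a joint would pass 70% of its speed; a pose out of reach is approached as far as the arm can. The fingers move at their own pace and stop on an object; squeeze is the grip in N (left out, the last holds). Time passes only in rows, so rows that do not move let the fingers close. The tool returns the time, the measured TCP pose, the force, the opening and the grip force at its end. only (a regular expression) keeps the lines of the reply that match it, lines (a string "A,B") keeps lines A to B, and quiet returns only ok. Shift and turn numbers lie between -1 and 1, and a call with a number outside is refused. Input that does not fit is refused with a message, and nothing moves.
- env.get_obs(): the state, without advancing time (a new reading comes with each control period).
- eyes.read_camera(name): name is "side" or "top" or "wrist"; returns a dict with "color" (480x640x3 uint8, blue, green, red), "fx", "fy", "cx", "cy" (pixels), "world_from_camera" (4x4, takes a point from camera to world coordinates). Camera axes: x right, y down, z forward; pixel columns grow to the right and rows downward; lengths in m; the calibration is good to about 2 mm. A picture is of the moment at which its call begins. There is no depth.
- ticket.sign_off(): hands the job in; it is judged then, once.
The state is a dict: "time_s": time; "qpos": joint angles; "joint_velocities": joint speeds; "effort": joint torques, N m; "tool_pos": TCP position; "tool_rot": TCP orientation; "force": force on the tool from outside, world axes, zero at the start; "wrist_torque": the same for the moment, N m; "grip_width": finger opening in m; "grasp_force": force on a finger pad.
Only numpy, scipy, OpenCV 4.12 (cv2) and the standard library are available. Lean on these libraries where they do the work, as an engineer would, in place of code of your own. Each camera call takes 0.05 s, during which the arm holds its last target. There are 200 camera calls.

TASK

A hinge leaf with a gap between its two knuckles is fixed on top of the jamb block. Of the two loose leaves on the bench, pick up the one with the single knuckle that fits this gap, bring its knuckle between the two fixed ones so that the holes line up for the hinge pin, and finish holding it there, still and in the gripper alone: not let go, and not resting on or pressed against the jamb. Never force it against the jamb, and leave the other leaf and the small things on the bench where they are.

Things in the scene. Friction and masses are not known exactly. Their poses are not given: they have to be found in the camera images.
- tongue_leaf: grey aluminium hinge leaf lying flat: plate 48 wide (y) x 44 long (x) x 10 mm thick, four small screw holes. Origin: middle of the plate's underside; +x points to its knuckle edge. The one that fits: ONE knuckle, mid-edge, a 20 mm long tube, 20 mm outside, on a 20 mm neck. 0.08 to 0.17 kg, balances 7 mm from the origin towards the knuckle; grip there across the 48 mm width.
- tongue_leaf_bore (a point): centre of the fitting leaf's 12 mm knuckle bore, 37 mm along x from the leaf's origin and 10 mm above its underside (knuckle and plate undersides are flush); y is the bore axis; the plate ends 15 mm short of the axis
- fork_leaf: grey aluminium hinge leaf lying flat: plate 48 wide (y) x 44 long (x) x 10 mm thick, four small screw holes. Origin: middle of the plate's underside; +x points to its knuckle edge. The one that does NOT fit: two 10 mm long knuckles at the ends of the edge, 28 mm gap between. Not to be used. The two leaves may lie in each other's place.
- jamb: fixed wooden block 72 x 74 mm, top at 60 mm, on a steel foot; on top a fixed leaf, 64 mm wide, its two knuckles overhanging the front, free below; behind it a steel pin (fixed, not needed). Origin: on the bench below the hinge axis' middle; +x points from axis to block, -x is the free side, facing the robot, y along the axis. The foot begins 5 mm behind the axis, the block 20 mm.
- jamb_bore (a point): middle of the fixed hinge axis, 70 mm up, centre of the 28 mm gap between the fixed knuckles (each 18 mm long, 20 mm outside, 12 mm bore, top at 80 mm; fixed plate 15 mm behind the axis). The loose bore's centre belongs here, its plate level on the -x side. Axes as the jamb's. Pin 8 mm.
- tip_cleaner: cream-coloured dome, 60 mm across, 48 mm high, standing to the robot's right of the work; origin at its underside; bystander
- relay: small blue box 13 x 29 x 16 mm near the bench's front edge, to the robot's left; origin at its underside; bystander
- terminal_block: small green block 14 x 45 x 13 mm beside the board holder, straight ahead of the robot; origin at its underside; bystander
- magnifier_lamp: bench lamp, fixed (its origin means nothing): from its foot at x 0.52, y 0.41 the arm rises to z 0.39 at x 0.56, y 0.22 and runs on at z 0.40 to 0.46 over x 0.60, y 0.10 and x 0.64, y -0.08 to a ring head beyond x 0.57, y -0.28 to -0.46. A wrist can hit it: swing across within 0.40 m of the base axis

How it is judged (in metres and radians):
On the way:
1. the fitting leaf is gripped and lifted clear of the bench (height (world z) of tongue_leaf above 0.03 m and contact force between the fingers and tongue_leaf above 1 N), for 0.2 s.
At the end, for the whole second after the job is handed in: The gripper still holds the single-knuckle leaf (over 2 N) off the bench, at rest: bore centre within 3.5 mm of the fixed hinge axis (fore-aft and in height) and 5 mm of mid-gap along it, axes parallel within 0.1 rad, less than 1 N between leaf and jamb (x of tongue_leaf_bore in the frame of jamb_bore between -0.0035 and 0.0035 m and z of tongue_leaf_bore in the frame of jamb_bore between -0.0035 and 0.0035 m and y of tongue_leaf_bore in the frame of jamb_bore between -0.005 and 0.005 m and angle between the y axis of tongue_leaf and the y axis of jamb, either way round below 0.1 rad and contact force between the fingers and tongue_leaf above 2 N and contact force between tongue_leaf and jamb below 1 N and height (world z) of tongue_leaf above 0.04 m and linear speed of tongue_leaf below 0.02 m/s); the arm keeps its last pose, push and grip.
It fails at once if the leaf is forced against the jamb (over 20 N) (contact force between tongue_leaf and jamb above 20 N).
It fails at once if the other leaf is moved (distance of fork_leaf from where it was at the start of the episode above 0.03 m).
It fails at once if a bystander is moved (distance of any of tip_cleaner, relay, terminal_block from where it was at the start of the episode above 0.03 m).
It also fails if it takes over 48 s, if anything falls off the work surface, if the arm or the gripper's body presses on something with over 40 N, if the wrist force passes 120 N, or if a joint passes its speed limit or range.

## Working session

There is one attempt and no reset: what is moved stays moved. The work goes in short steps, Python scripts to look and compute and a tool call to move; the robot and the scene stay as the last step left them, time stands still between calls to the robot, and variables do not carry over. Pictures are saved under pics/ and viewed, at most 13 in all, crops included, and the job is handed in when it is done.

```bash
ls; mkdir -p pics; python3 - <<'E'
from cell import env, eyes, ticket
import cv2,numpy as np
o=env.get_obs(); print(o, env.tip_reach)
a=eyes.read_camera("top");b=eyes.read_camera("side")
for n,c in(("top",a),("side",b)):
    cv2.imwrite(f"pics/{n}0.png",c["color"]); print(n,c["fx"],c["cx"],c["cy"],np.round(c["world_from_camera"],3).tolist())
E
```

```text
cell.py
pics
{'time_s': 0.0, 'qpos': array([64.11936248, 18.44082108, -4.01337732, 83.17472787,  1.29684272,
       78.53932939, -3.26009255]), 'joint_velocities': array([0.01992331, 0.03438456, 0.03365568, 0.06236851, 0.04597164,
       0.09446843, 0.01747144]), 'effort': array([-4.44849156e-04, -4.91285205e+01, -4.04353375e-01, -3.12534142e+01,
       -6.40333747e-02,  4.37283854e-02,  1.66683817e-04]), 'tool_pos': array([ 0.29163699, -0.58033085,  0.23844275]), 'tool_rot': array([-1.79890456e+02,  8.13026537e-03,  2.66886223e+01]), 'force': array([-0.71248054,  0.77006285, -0.00861138]), 'wrist_torque': array([ 0.05214204,  0.00676274, -0.02933908]), 'grasp_force': 0.0, 'grip_width': 0.08652717422968009} 0.017
top 547.9754978421951 318.9807233584815 232.57769124068852 [[0.078, -0.972, 0.221, 0.176], [-0.997, -0.078, 0.011, -0.074], [0.007, -0.221, -0.975, 1.447], [0.0, 0.0, 0.0, 1.0]]
side 573.9608957963741 320.68424275805063 246.37286892421457 [[-0.999, 0.036, -0.038, 0.515], [0.052, 0.651, -0.757, 1.049], [-0.003, -0.758, -0.652, 1.045], [0.0, 0.0, 0.0, 1.0]]
```

View pics/top0.png

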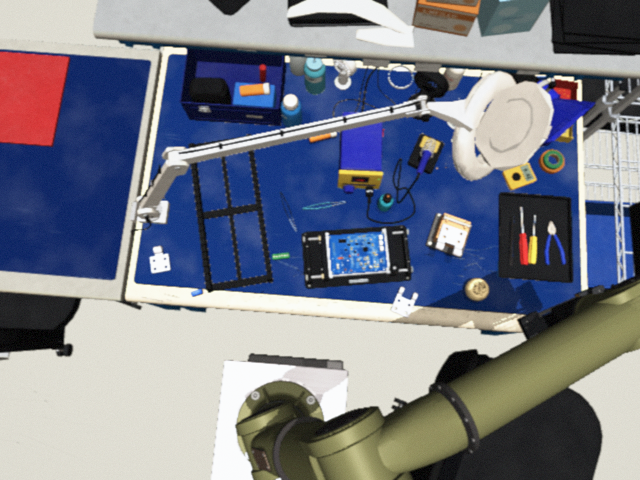

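View pics/side0.png

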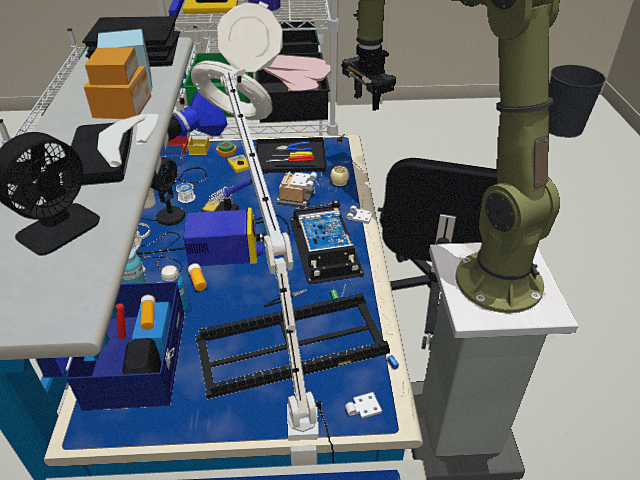

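The leaves are at about top (159,260) and (404,300), and the jamb is at (450,235). I'll enlarge crops of these next.

```bash
cat > h.py <<'E'
import cv2,numpy as np
from cell import env, eyes, ticket
def ray(c,u,v):
    T=np.array(c["world_from_camera"]);d=T[:3,:3]@[(u-c["cx"])/c["fx"],(v-c["cy"])/c["fy"],1]
    return T[:3,3],d/np.linalg.norm(d)
def plane(c,u,v,z):
    o,d=ray(c,u,v);return o+d*(z-o[2])/d[2]
def tri(*rs):
    A=sum(np.eye(3)-np.outer(d,d) for o,d in rs);b=sum((np.eye(3)-np.outer(d,d))@o for o,d in rs)
    p=np.linalg.solve(A,b);return p,[np.linalg.norm((np.eye(3)-np.outer(d,d))@(p-o)) for o,d in rs]
def toolR():
    from scipy.spatial.transform import Rotation as R
    return R.from_euler("xyz",env.get_obs()["tool_rot"],degrees=True).as_matrix()
E
python3 - <<'E'
from h import *
a=eyes.read_camera("top");b=eyes.read_camera("side")
def crop(c,u,v,s=22):
    return cv2.resize(c["color"][v-s:v+s,u-s:u+s],(260,260),interpolation=cv2.INTER_NEAREST)
im=np.vstack([np.hstack([crop(a,159,260),crop(a,404,300),crop(a,450,235,28)]),np.hstack([crop(b,364,405),crop(b,358,214),crop(b,298,187,28)])])
cv2.imwrite("pics/crop.png",im)
for u,v,z in((159,260,.01),(404,300,.01),(450,233,.07),(478,289,.04),(197,293,.01)):print(u,v,plane(a,u,v,z).round(3))
E
```

```text
159 260 [0.393 0.359 0.01 ]
404 300 [ 0.338 -0.295  0.01 ]
450 233 [ 0.513 -0.396  0.07 ]
478 289 [ 0.378 -0.479  0.04 ]
197 293 [0.314 0.247 0.01 ]
```

View pics/crop.png

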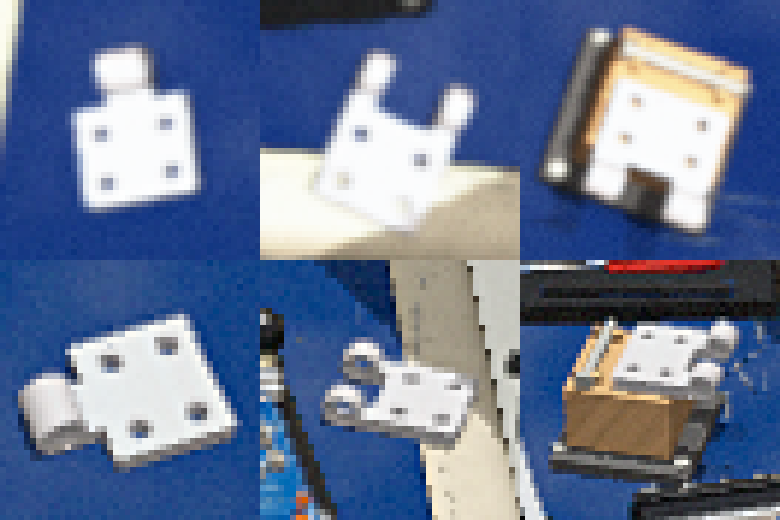

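Units first: shifts go in shares of 40 cm and turns go in shares of 90 degrees. So 0.224 m / 0.4 = 0.56, -0.111 m / 0.4 = -0.2775, 36 degrees / 90 = 0.4.

Emit:
steer_hand(ticks={"plan": [[0.0925,-0.045,0,0.0667,0.087],[0.185,-0.0925,0,0.1333,0.087],[0.28,-0.1375,0,0.2,0.087],[0.3725,-0.185,0,0.2667,0.087],[0.4675,-0.23,0,0.3333,0.087],[0.56,-0.2775,0,0.4,0.087],[0.56,-0.2775,0,0.4,0.087],[0.56,-0.2775,0,0.4,0.087]]})

```text
time_s: 0.87
tool_pos: [0.4447, -0.3776, 0.2396]
tool_rot: [-180.0, -0.0, -8.9]
force: [-0.7, -0.8, -0.8]
grip_width: 0.087
grasp_force: 0.0
```

```bash
python3 - <<'E'
from h import *
w=eyes.read_camera("wrist");cv2.imwrite("pics/w1.png",w["color"]);np.save("w1.npy",w,allow_pickle=True)
print(np.round(w["world_from_camera"],3),w["fx"]);print(env.get_obs()["qpos"])
E
```

```text
[[-0.155 -0.943 -0.295  0.526]
 [-0.988  0.148  0.047 -0.391]
 [-0.001  0.298 -0.954  0.385]
 [ 0.     0.     0.     1.   ]] 379.32232011124563
[ 45.67387245  10.63705746  -8.7242599   92.75585235   1.68445259
  76.73715657 -62.40216479]
```

View pics/w1.png

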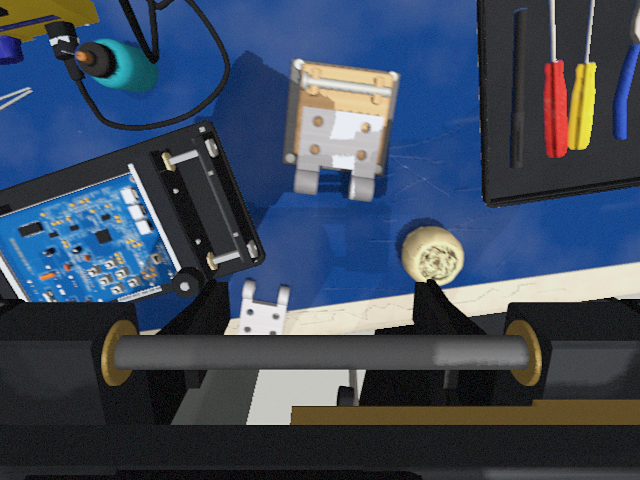

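The jamb's knuckles show at wrist (307,180) and (361,187), with the fork leaf at (265,308). I'll take a second wrist view from further left for the baseline.

To row units: -0.178 m / 0.4 = -0.445, -0.013 m / 0.4 = -0.0325.

Emit:
steer_hand(ticks={"plan": [[-0.0075,-0.09,0,0,0.087],[-0.0125,-0.18,0,0,0.087],[-0.02,-0.27,0,0,0.087],[-0.025,-0.36,0,0,0.087],[-0.0325,-0.445,0,0,0.087],[-0.0325,-0.445,0,0,0.087],[-0.0325,-0.445,0,0,0.087]]})

```text
time_s: 1.5
tool_pos: [0.4579, -0.2032, 0.2398]
tool_rot: [179.9, -0.0, -9.2]
force: [-0.3, -0.9, 0.2]
grip_width: 0.0868
grasp_force: 0.0
```

```bash
python3 - <<'E'
from h import *
w=eyes.read_camera("wrist");np.save("w2.npy",w,allow_pickle=True)
v=np.load("w1.npy",allow_pickle=True).item()
P=plane
T=np.linalg.inv(w["world_from_camera"])
p=T@np.r_[plane(v,335,185,.07),1];u2=int(p[0]/p[2]*w["fx"]+w["cx"]);v2=int(p[1]/p[2]*w["fy"]+w["cy"])
print(u2,v2)
a=v["color"][140:215,285:385];b=w["color"][v2-37:v2+38,u2-50:u2+50]
cv2.imwrite("pics/jz.png",cv2.resize(np.vstack([a,b]),None,fx=4,fy=4,interpolation=cv2.INTER_CUBIC))
E
```

```text
546 166
```

View pics/jz.png

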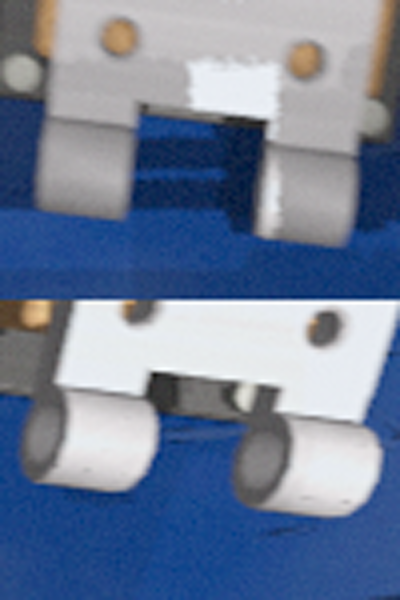

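```bash
python3 - <<'E'
from h import *
v,w=[np.load(f,allow_pickle=True).item() for f in("w1.npy","w2.npy")]
t=eyes.read_camera("top")
L,r1=tri(ray(v,319,165.4),ray(w,532.8,146.8));R,r2=tri(ray(v,353.4,170.2),ray(w,566.5,150.5))
print(L,R,r1,r2,np.linalg.norm(L-R))
for c,l,r in((v,(319,165.4),(353.4,170.2)),(w,(532.8,146.8),(566.5,150.5))):
    l=plane(c,*l,.07);r=plane(c,*r,.07);y=l-r;n=np.linalg.norm(y);yaw=np.degrees(np.arctan2(-y[0],y[1]));m=(l+r)/2
    x=np.array([y[1],-y[0],0])/n; print(n,yaw,m,"bore",m-.015*x)
    # silhouette
bx=x
l=np.array([285+38/4,140+208/4]);r=np.array([285+350/4,140+247/4])
for z in(.07,):
    l1=plane(v,*l,z);r1=plane(v,*r,z);print("front silh",l1,r1,"dist to bore along x",((l1+r1)/2-m)@x,np.linalg.norm(l1-r1),np.degrees(np.arctan2(-(l1-r1)[0],(l1-r1)[1])))
# rough leaf yaw, top
hsv=cv2.cvtColor(t["color"],cv2.COLOR_BGR2HSV);mk=((hsv[...,1]<60)&(hsv[...,2]>150)).astype(np.uint8)[240:280,140:180]
ys,xs=np.nonzero(mk);print(len(xs))
cn,_=cv2.findContours(mk,0,2);c=max(cn,key=cv2.contourArea);print(cv2.minAreaRect(c))
c0,s,a=cv2.minAreaRect(c);print(plane(t,c0[0]+140,c0[1]+240,.01))
b=cv2.boxPoints((c0,s,a))+[140,240];print([plane(t,*q,.01).round(3).tolist() for q in b])
E
```

```text
[ 0.4889304  -0.38339406  0.06941306] [ 0.48099026 -0.41092175  0.06875806] [np.float64(3.91070328738302e-06), np.float64(3.910703287402612e-06)] [np.float64(0.0004185368808045298), np.float64(0.0004185368808045937)] 0.028657433835845927
0.028626170902608546 -16.76491711220201 [ 0.48487399 -0.3971134   0.07      ] bore [ 0.47051154 -0.39278672  0.07      ]
0.028057770521539876 -15.249036295208679 [ 0.48532943 -0.3966194   0.07      ] bore [ 0.47085756 -0.39267418  0.07      ]
front silh [ 0.47036531 -0.35964891  0.07      ] [ 0.45196514 -0.42333293  0.07      ] dist to bore along x -0.02466229348910808 0.06628892208238002 -16.115546662030887
415
((19.109996795654297, 18.770000457763672), (26.4457950592041, 19.516149520874023), 81.8698959350586)
[0.39626122 0.35907638 0.01      ]
[[0.425, 0.394, 0.01], [0.437, 0.344, 0.01], [0.368, 0.324, 0.01], [0.356, 0.374, 0.01]]
```

Both views put the jamb bore at about (0.471, -0.393, 0.069), yaw -16°. Next I'll swing to the tongue leaf.

To row units: -0.281 m / 0.4 = -0.7025, -0.08 m / 0.4 = -0.2, -24 degrees / 90 = -0.2667.

Emit:
steer_hand(ticks={"plan": [[-0.0125,-0.1,0,-0.0444,0.087],[-0.025,-0.2,0,-0.0889,0.087],[-0.035,-0.3,0,-0.1333,0.087],[-0.0475,-0.4,0,-0.1778,0.087],[-0.06,-0.5,0,-0.2222,0.087],[-0.0725,-0.6,0,-0.2667,0.087],[-0.0825,-0.7025,0,-0.2667,0.087]]})

```text
time_s: 2.18
tool_pos: [0.4716, 0.0785, 0.2397]
tool_rot: [180.0, -0.0, 14.6]
force: [0.8, 0.3, -0.1]
grip_width: 0.087
grasp_force: 0.0
```

Emit:
steer_hand(ticks={"plan": [[0,-0.0875,0,0,0.087],[0,-0.185,0,0,0.087],[-0.0025,-0.285,0,0,0.087],[-0.0025,-0.385,0,0,0.087],[-0.005,-0.485,0,0,0.087],[-0.005,-0.585,0,0,0.087],[-0.0075,-0.7,0,0,0.087],[-0.0075,-0.7,0,0,0.087]]})

```text
time_s: 2.85
tool_pos: [0.3948, 0.3556, 0.2399]
tool_rot: [-179.6, 0.0, 15.1]
force: [-1.0, 0.0, 0.2]
grip_width: 0.0871
grasp_force: 0.0
```

Emit:
steer_hand(ticks={"plan": [[-0.0075,0,0,0,0.087],[-0.0075,0,0,0,0.087]]})

```text
time_s: 3.02
tool_pos: [0.3953, 0.3472, 0.2391]
tool_rot: [180.0, 0.1, 14.6]
force: [0.4, 0.3, 0.2]
grip_width: 0.0866
grasp_force: 0.0
```

```bash
python3 - <<'E'
from h import *
w=eyes.read_camera("wrist");np.save("w3.npy",w,allow_pickle=True);cv2.imwrite("pics/w3.png",w["color"][0:480])
print(env.get_obs()["qpos"])
E
```

```text
[   2.76000047    7.11832388  -50.03930137   99.22311114    5.64280457
   76.32264552 -123.92568995]
```

View pics/w3.png

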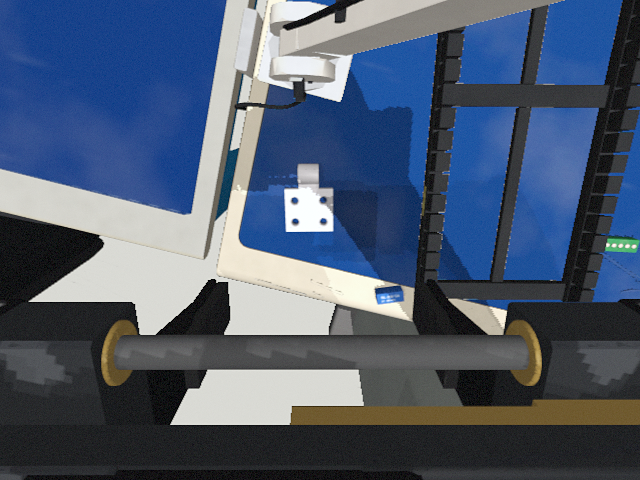

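The tongue leaf is squarely in view, plate at (309,210) and knuckle at (308,172). I'll take a lower, shifted second view.

To row units: 0.1 m / 0.4 = 0.25, 0.05 m / 0.4 = 0.125.

Emit:
steer_hand(ticks={"plan": [[0,0.0375,0.075,0,0.087],[0,0.075,0.15,0,0.087],[0,0.1,0.225,0,0.087],[0,0.125,0.25,0,0.087],[0,0.125,0.25,0,0.087],[0,0.125,0.25,0,0.087]]})

```text
time_s: 3.57
tool_pos: [0.4081, 0.2992, 0.1402]
tool_rot: [180.0, -0.0, 14.5]
force: [-0.6, 0.3, 0.7]
grip_width: 0.087
grasp_force: 0.0
```

```bash
python3 - <<'E'
from h import *
w=eyes.read_camera("wrist");np.save("w4.npy",w,allow_pickle=True)
v=np.load("w3.npy",allow_pickle=True).item()
out=[]
def go(c):
    hsv=cv2.cvtColor(c["color"],cv2.COLOR_BGR2HSV);mk=((hsv[...,1]<70)&(hsv[...,2]>120)).astype(np.uint8)
    mk[:105]=0;mk[300:]=0
    cn,h=cv2.findContours(mk,cv2.RETR_CCOMP,1)
    T=np.linalg.inv(c["world_from_camera"]);p=T@[.385,.356,.01,1];e=np.array([p[0]/p[2]*c["fx"]+c["cx"],p[1]/p[2]*c["fy"]+c["cy"]])
    best=None
    for i,k in enumerate(cn):
        if h[0][i][3]<0 and 500<cv2.contourArea(k)<12000:
            m=cv2.moments(k);ce=np.array([m["m10"],m["m01"]])/m["m00"];d=np.linalg.norm(ce-e)
            if best is None or d<best[0]:best=(d,i,ce)
    d,i,ce=best;k=cn[i];print(e,d,ce,cv2.contourArea(k),cv2.minAreaRect(k))
    hs=[]
    for j,q in enumerate(cn):
        if h[0][j][3]==i and cv2.contourArea(q)>4:
            m=cv2.moments(q);hs.append([m["m10"]/m["m00"],m["m01"]/m["m00"]])
    hs=sorted(hs,key=lambda q:(round(q[1]-ce[1])>0 and 0,q[0]));print(np.round(hs,1).tolist())
    a=cv2.approxPolyDP(k,4,True)[:,0];print(a.tolist())
    x,y,ww,hh=cv2.boundingRect(k);return cv2.resize(c["color"][y-8:y+hh+8,x-8:x+ww+8],(390,500),interpolation=cv2.INTER_CUBIC)
a=go(v);b=go(w);cv2.imwrite("pics/lz.png",np.hstack([a,b]))
E
```

```text
[309.39371619 210.10460292] 7.313208431491431 [308.42396678 202.85597522] 2528.5 ((308.5, 197.5), (67.0, 49.0), 90.0)
[[294.3, 200.2], [294.8, 221.1], [322.9, 220.9], [323.2, 199.6]]
[[298, 164], [298, 187], [284, 189], [286, 231], [331, 231], [333, 189], [318, 187], [317, 164]]
[240.70317868 241.23085936] 10.241000493150146 [237.77416781 231.41765466] 4386.0 ((237.3876953125, 224.9784698486328), (89.6395492553711, 65.56555938720703), 86.8201675415039)
[[218.5, 228.4], [221.4, 255.7], [256.7, 227.8], [258.4, 255.4]]
[[221, 181], [217, 195], [226, 206], [223, 213], [204, 215], [209, 267], [271, 268], [268, 213], [250, 212], [246, 181]]
```

```bash
python3 - <<'E'
from h import *
v,w=[np.load(f,allow_pickle=True).item() for f in("w3.npy","w4.npy")]
A=[[294.3,200.2],[294.8,221.1],[322.9,220.9],[323.2,199.6]];B=[[218.5,228.4],[221.4,255.7],[258.4,255.4],[256.7,227.8]]
P=np.array([tri(ray(v,*a),ray(w,*b))[0] for a,b in zip(A,B)]);print(P.round(4))
for c,q in((v,A),(w,B)):
    p=np.array([plane(c,*k,.01) for k in q]);f=(p[0]+p[3]-p[1]-p[2])/2;y=(p[0]+p[1]-p[2]-p[3])/2
    print(p.mean(0),np.linalg.norm(f),np.linalg.norm(y),"yaw",np.degrees(np.arctan2(f[1],f[0])),np.degrees(np.arctan2(-y[0],y[1])))
for c,n,fr in((v,((284,189),(333,189)),((286,231),(331,231))),(w,((204,214),(268,213)),((209,267),(271,268)))):
    print([plane(c,*k,.01).round(4).tolist() for k in n+fr])
kv=plane(v,298,164,.01),plane(v,317,164,.01);print(np.mean(kv,0), plane(v,*( (298+317)/2,187),.01))
E
```

```text
[[0.3923 0.3732 0.0145]
 [0.371  0.3677 0.0131]
 [0.3785 0.3402 0.0138]
 [0.4003 0.3457 0.0158]]
[0.38440971 0.35647346 0.01      ] 0.02191610406944233 0.02884790182085411 yaw 14.271162361083109 15.363675485270692
[0.38403587 0.35732413 0.01      ] 0.022075967154488427 0.028747372117052233 yaw 15.32113625111521 15.177255774726909
[[0.3996, 0.3857, 0.01], [0.4118, 0.3385, 0.01], [0.3575, 0.374, 0.01], [0.3692, 0.3291, 0.01]]
[[0.3992, 0.3866, 0.01], [0.4119, 0.3405, 0.01], [0.358, 0.376, 0.01], [0.3693, 0.3289, 0.01]]
[0.42929415 0.36896968 0.01      ] [0.40736817 0.36352679 0.01      ]
```

View pics/lz.png

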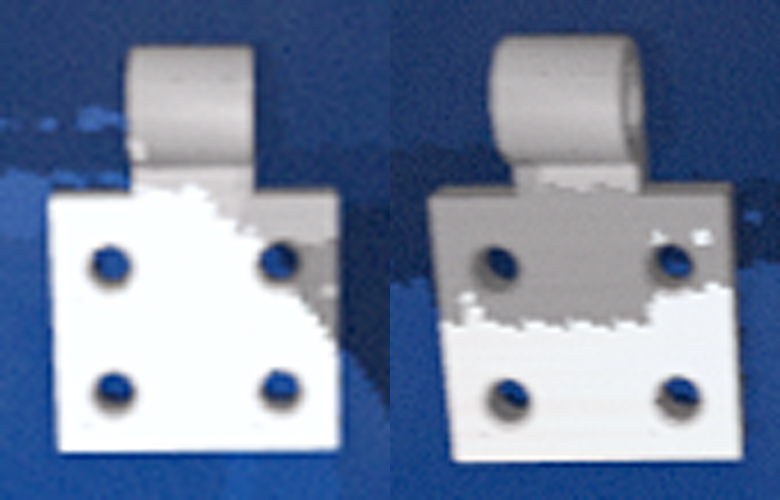

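To row units: 0.1 m / 0.4 = 0.25, -0.062 m / 0.4 = -0.155, -0.7 degrees / 90 = -0.0078.

Emit:
steer_hand(ticks={"plan": [[-0.0025,-0.0775,0.05,0,0.087],[-0.005,-0.155,0.1,-0.0078,0.087],[-0.005,-0.155,0.175,-0.0078,0.087],[-0.005,-0.155,0.225,-0.0078,0.087],[-0.005,-0.155,0.25,-0.0078,0.087],[-0.005,-0.155,0.25,-0.0078,0.087],[-0.005,-0.155,0.25,-0.0078,0.087]]})

```text
time_s: 4.2
tool_pos: [0.3901, 0.3607, 0.0408]
tool_rot: [-180.0, -0.1, 15.4]
force: [0.1, -0.6, -0.4]
grip_width: 0.0872
grasp_force: 0.0
```

To row units: 0.0213 m / 0.4 = 0.0533, 0.018 m / 0.4 = 0.045.

Emit:
steer_hand(ticks={"plan": [[0,0.005,0.025,0,0.087],[0,0.005,0.045,0,0.087],[0,0.005,0.0533,0,0.087],[0,0.005,0.0533,0,0.087],[0,0.005,0.0533,0,0.087]]})

```text
time_s: 4.62
tool_pos: [0.3899, 0.3578, 0.0183]
tool_rot: [180.0, 0.0, 15.4]
force: [-0.9, -0.3, 0.4]
grip_width: 0.0873
grasp_force: 0.0
```

Emit:
steer_hand(ticks={"plan": [[0,0,0,0,0.03],[0,0,0,0,0.03],[0,0,0,0,0.03],[0,0,0,0,0.03],[0,0,0,0,0.03],[0,0,0,0,0.03]]}, squeeze=35)

```text
time_s: 5.12
tool_pos: [0.3898, 0.3579, 0.0182]
tool_rot: [180.0, -0.0, 15.4]
force: [0.0, 1.6, -0.3]
grip_width: 0.0546
grasp_force: 0.0
```

Emit:
steer_hand(ticks={"plan": [[0,0,0,0,0.03],[0,0,0,0,0.03],[0,0,0,0,0.03],[0,0,0,0,0.03]]})

```text
time_s: 5.45
tool_pos: [0.3898, 0.358, 0.0182]
tool_rot: [-180.0, -0.0, 15.4]
force: [-0.0, -0.2, 0.6]
grip_width: 0.0472
grasp_force: 35.0
```

```bash
python3 -c "
from h import *
print([env.get_obs()['tool_pos'].round(4).tolist() for i in range(2)])"
```

```text
[[0.3898, 0.358, 0.0182], [0.3898, 0.358, 0.0182]]
```

Gripped at 47 mm with 35 N. I'll lift and look.

To row units: -0.19 m / 0.4 = -0.475, -0.17 m / 0.4 = -0.425.

Emit:
steer_hand(ticks={"plan": [[0,0,-0.05,0,0.03],[0,0,-0.125,0,0.03],[0,0,-0.225,0,0.03],[0,0,-0.325,0,0.03],[0,0,-0.425,0,0.03],[0,0,-0.475,0,0.03],[0,0,-0.475,0,0.03],[0,0,-0.475,0,0.03]]})

```text
time_s: 6.12
tool_pos: [0.3902, 0.358, 0.2089]
tool_rot: [180.0, -0.1, 15.4]
force: [0.2, -0.2, -2.2]
grip_width: 0.0472
grasp_force: 35.0
```

```bash
python3 - <<'E'
from h import *
w=eyes.read_camera("wrist");np.save("w5.npy",w,allow_pickle=True);cv2.imwrite("pics/w5.png",w["color"])
o=env.get_obs();print(o["qpos"],o["tool_pos"],o["tool_rot"])
E
```

```text
[   1.67616935    9.24970257  -51.09491254  101.40216592    7.54309531
   72.98198215 -125.90577237] [0.38948902 0.35720203 0.20731062] [1.79932591e+02 5.53281675e-02 1.53758746e+01]
```

View pics/w5.png

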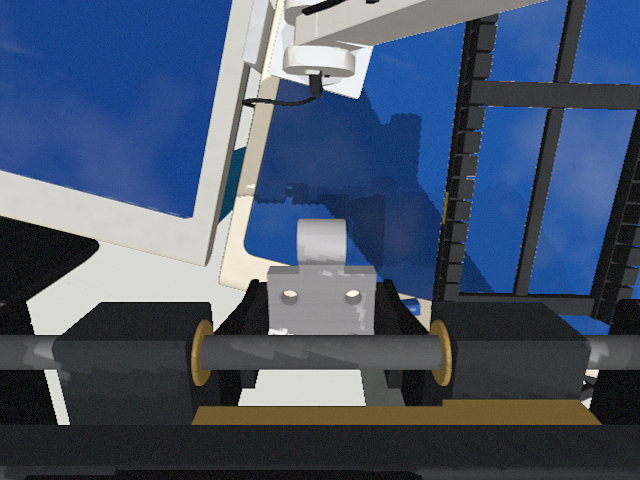

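Held squarely, knuckle at (322,240), plate edge at row 267. Carrying it to the jamb.

To row units: 0.288 m / 0.4 = 0.72, 0.253 m / 0.4 = 0.6325, 31.4 degrees / 90 = 0.3489.

Emit:
steer_hand(ticks={"plan": [[0,0.075,0,0.0444,0.03],[0.0025,0.1675,0,0.1,0.03],[0.0025,0.2625,0,0.1556,0.03],[0.005,0.3575,0,0.2111,0.03],[0.005,0.45,0,0.2667,0.03],[0.0075,0.5425,0,0.3222,0.03],[0.0075,0.6325,0,0.3489,0.03],[0.01,0.72,0,0.3489,0.03]]})

```text
time_s: 6.83
tool_pos: [0.4687, 0.0787, 0.2058]
tool_rot: [179.9, 0.2, -16.2]
force: [1.5, 0.8, -1.2]
grip_width: 0.0474
grasp_force: 35.0
```

Emit:
steer_hand(ticks={"plan": [[0.0225,0.0925,0,0,0.03],[0.045,0.1825,0,0,0.03],[0.0675,0.2725,0,0,0.03],[0.09,0.3625,0,0,0.03],[0.1125,0.4525,0,0,0.03],[0.135,0.5425,0,0,0.03],[0.1525,0.6125,0,0,0.03],[0.17,0.68,0,0,0.03]]})

```text
time_s: 7.5
tool_pos: [0.4583, -0.2007, 0.2054]
tool_rot: [-180.0, 0.3, -16.1]
force: [1.1, 0.7, -1.5]
grip_width: 0.0479
grasp_force: 35.0
```

Emit:
steer_hand(ticks={"plan": [[0.0025,0.0925,0,0,0.03],[0.0025,0.185,0,0,0.03],[0.005,0.2775,0,0,0.03],[0.005,0.37,0,0,0.03],[0.005,0.425,0,0,0.03],[0.005,0.455,0,0,0.03],[0.005,0.455,0,0,0.03],[0.005,0.455,0,0,0.03]]})

```text
time_s: 8.17
tool_pos: [0.4121, -0.3728, 0.2065]
tool_rot: [-179.9, 0.2, -16.0]
force: [0.1, -0.1, -2.2]
grip_width: 0.0475
grasp_force: 35.0
```

```bash
python3 -c "
from h import *
o=env.get_obs();print(o['qpos'],o['tool_pos'],o['tool_rot'])"
```

```text
[ 47.65490815   8.56415642  -9.04114266  98.96975164   1.32987738
  72.77717077 -67.67371889] [ 0.41208306 -0.37278368  0.2065048 ] [-1.79856851e+02  1.58841022e-01 -1.59880337e+01]
```

To row units: 0.1285 m / 0.4 = 0.3213, 0.003 m / 0.4 = 0.0075.

Emit:
steer_hand(ticks={"plan": [[0,0.0075,0.075,0,0.03],[0,0.0075,0.15,0,0.03],[0,0.0075,0.225,0,0.03],[0,0.0075,0.275,0,0.03],[0,0.0075,0.3075,0,0.03],[0,0.0075,0.3213,0,0.03],[0,0.0075,0.3213,0,0.03],[0,0.0075,0.3213,0,0.03]]})

```text
time_s: 8.83
tool_pos: [0.4125, -0.376, 0.0803]
tool_rot: [-180.0, -0.0, -15.9]
force: [-0.9, -0.5, -2.0]
grip_width: 0.0479
grasp_force: 35.0
```

```bash
python3 - <<'E'
from h import *
w=eyes.read_camera("wrist");np.save("w6.npy",w,allow_pickle=True)
T=np.linalg.inv(w["world_from_camera"]);p=T@[.4563,-.3885,.07,1];u=int(p[0]/p[2]*w["fx"]+w["cx"]);v=int(p[1]/p[2]*w["fy"]+w["cy"])
u=max(u,110);v=max(v,90);print(u-110,v-90)
cv2.imwrite("pics/w6.png",cv2.resize(w["color"][v-90:v+90,u-110:u+110],None,fx=3.3,fy=3.3,interpolation=cv2.INTER_CUBIC))
o=env.get_obs();print(o["tool_pos"],o["tool_rot"])
E
```

```text
209 118
[ 0.4126258  -0.37678859  0.0809265 ] [ 1.79971777e+02 -1.01995178e-01 -1.59168226e+01]
```

View pics/w6.png

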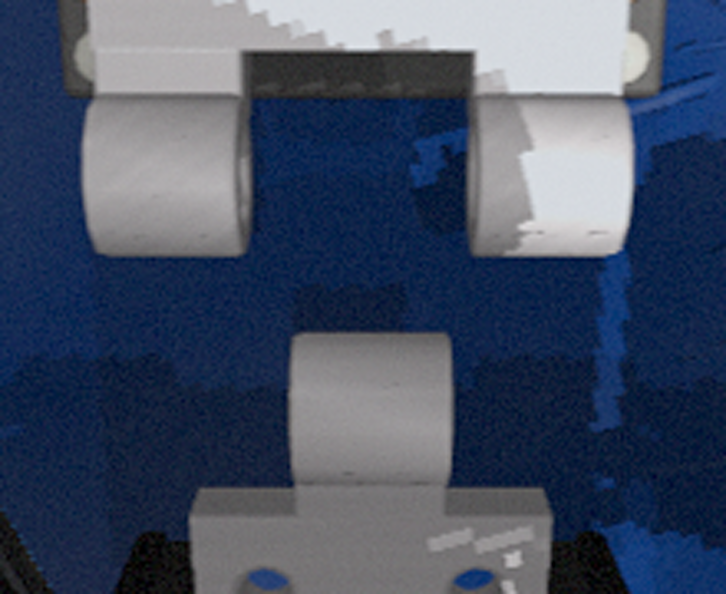

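```bash
python3 - <<'E'
from h import *
w=np.load("w6.npy",allow_pickle=True).item();T=np.array(w["world_from_camera"])
px=lambda x,y:((x+.5)/3.3-.5+209,(y+.5)/3.3-.5+118)
R=toolR();tp=env.get_obs()["tool_pos"]
yaw=np.radians(-15.95);X=np.array([np.cos(yaw),np.sin(yaw),0]);Y=np.array([-X[1],X[0],0])
def pr(n,p):d=p-tp;print(n,p.round(4),"fwd %.2f left %.2f z %.2f mm"%(d@X*1e3,d@Y*1e3,p[2]*1e3))
def bywidth(x1,x2,y,W):
    u1,v=px(x1,y);u2,_=px(x2,y);zc=w["fx"]*W/(u2-u1)
    return (T@[((u1+u2)/2-w["cx"])/w["fx"]*zc,(v-w["cy"])/w["fy"]*zc,zc,1])[:3]
pr("notch byW",bywidth(241,474,50,.028));pr("jplate byW",bywidth(92,628,75,.064));pr("leafplate byW",bywidth(192,551,515,.048))
for z in(.069,.07,.0727):
    pr("notch @%.4f"%z,(plane(w,*px(241,50),z)+plane(w,*px(474,50),z))/2)
    pr("crease",plane(w,*px(357.5,95),z))
    pr("leafedge",plane(w,*px(371.5,515),z))
for n,c,a,b in(("leafaxis",371.5,333,484),):
    o,d1=ray(w,*px(c,a));_,d2=ray(w,*px(c,b));h=np.arccos(d1@d2)/2;d=(d1+d2)/np.linalg.norm(d1+d2)
    pr(n,o+d*.01/np.sin(h))
    for z in(.07,.0727):pr(n,o+d*(z-o[2])/d[2])
E
```

```text
notch byW [ 0.4862 -0.3962  0.0696] fwd 76.08 left 1.56 z 69.64 mm
jplate byW [ 0.4834 -0.3957  0.0715] fwd 73.27 left 1.24 z 71.52 mm
leafplate byW [ 0.4281 -0.3814  0.0706] fwd 16.10 left -0.18 z 70.62 mm
notch @0.0690 [ 0.4862 -0.3962  0.069 ] fwd 76.06 left 1.56 z 69.00 mm
crease [ 0.4811 -0.3947  0.069 ] fwd 70.76 left 1.57 z 69.00 mm
leafedge [ 0.4274 -0.3812  0.069 ] fwd 15.41 left -0.18 z 69.00 mm
notch @0.0700 [ 0.4862 -0.3962  0.07  ] fwd 76.09 left 1.55 z 70.00 mm
crease [ 0.4812 -0.3947  0.07  ] fwd 70.83 left 1.56 z 70.00 mm
leafedge [ 0.4278 -0.3813  0.07  ] fwd 15.83 left -0.18 z 70.00 mm
notch @0.0727 [ 0.4863 -0.3963  0.0727] fwd 76.19 left 1.52 z 72.70 mm
crease [ 0.4813 -0.3948  0.0727] fwd 71.02 left 1.53 z 72.70 mm
leafedge [ 0.4289 -0.3816  0.0727] fwd 16.98 left -0.18 z 72.70 mm
leafaxis [ 0.4415 -0.3852  0.0676] fwd 30.09 left -0.17 z 67.57 mm
leafaxis [ 0.4423 -0.3854  0.07  ] fwd 30.88 left -0.17 z 70.00 mm
leafaxis [ 0.4431 -0.3857  0.0727] fwd 31.77 left -0.17 z 72.70 mm
```

To row units: 0.0294 m / 0.4 = 0.0735, -0.0017 m / 0.4 = -0.0043.

Emit:
steer_hand(ticks={"plan": [[0,-0.0043,0.005,0,0.03],[0.02,-0.0043,0.005,0,0.03],[0.035,-0.0043,0.005,0,0.03],[0.0475,-0.0043,0.005,0,0.03],[0.0613,-0.0043,0.005,0,0.03],[0.0735,-0.0043,0.005,0,0.03],[0.0735,-0.0043,0.005,0,0.03],[0.0735,-0.0043,0.005,0,0.03]]})

```text
time_s: 9.55
tool_pos: [0.4403, -0.3837, 0.0776]
tool_rot: [-180.0, 0.0, -16.0]
force: [-0.9, 0.7, -2.2]
grip_width: 0.0475
grasp_force: 35.0
```

```bash
python3 - <<'E'
from h import *
P=[]
for i in range(12):
    w=eyes.read_camera("wrist");o=env.get_obs();P.append(np.r_[o["tool_pos"],o["tool_rot"],o["force"]])
P=np.array(P);print(P.mean(0).round(4),P.std(0).round(4))
np.save("w7.npy",w,allow_pickle=True)
T=np.linalg.inv(w["world_from_camera"]);p=T@[.4707,-.3927,.07,1];u=int(p[0]/p[2]*w["fx"]+w["cx"]);v=int(p[1]/p[2]*w["fy"]+w["cy"])
print(u-90,v-65)
cv2.imwrite("pics/w7.png",cv2.resize(w["color"][v-65:v+65,u-90:u+90],None,fx=4,fy=4,interpolation=cv2.INTER_CUBIC))
E
```

```text
[ 4.399000e-01 -3.838000e-01  7.770000e-02  1.199952e+02  1.080000e-02
 -1.602150e+01 -1.185000e-01 -4.025000e-01 -1.749600e+00] [1.0000e-04 0.0000e+00 1.0000e-04 1.3416e+02 1.5400e-02 7.0000e-03
 4.3380e-01 4.4520e-01 6.4910e-01]
229 176
```

View pics/w7.png

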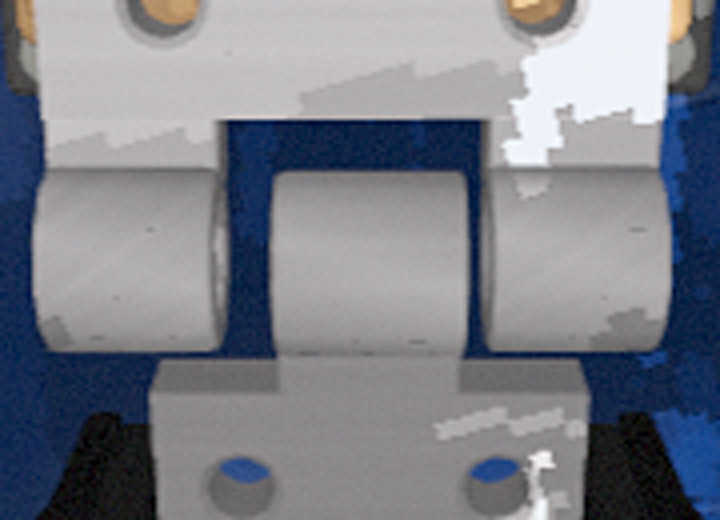

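Well aligned fore-aft: knuckle rows 170–355 against the jamb's 170–352. It sits about 1.7 mm to the right, with knuckle centre column 370 against gap centre 354. I'll correct that and check height with sub-pixel widths.

Units first: shifts go in shares of 40 cm and turns go in shares of 90 degrees. So -0.0017 m / 0.4 = -0.0043, -0.001 m / 0.4 = -0.0025.

Emit:
steer_hand(ticks={"plan": [[0,-0.0025,0,0,0.03],[0,-0.0043,-0.0013,0,0.03],[0,-0.0043,-0.0013,0,0.03],[0,-0.0043,-0.0013,0,0.03]]})

```text
time_s: 10.48
tool_pos: [0.4406, -0.3821, 0.0783]
tool_rot: [180.0, -0.0, -16.0]
force: [0.2, 0.2, -1.9]
grip_width: 0.0476
grasp_force: 35.0
```

```bash
cat > m.py <<'E'
from h import *
G=[]
for i in range(10):
    w=eyes.read_camera("wrist");G.append(w["color"].astype(float).mean(2));
o=env.get_obs();print(o["tool_pos"].round(4),o["tool_rot"].round(2),o["force"].round(1))
g=cv2.GaussianBlur(np.mean(G,0),(0,0),.7);np.save("g.npy",g)
dx=np.gradient(g,axis=1);T=np.array(w["world_from_camera"])
def edge(row,u0,s,win=4):
    r=s*dx[row,u0-win:u0+win+1];k=int(np.clip(r.argmax(),1,2*win-1));a,b,c=r[k-1:k+2];return u0-win+k+.5*(a-c)/(a-2*b+c)
def at(row,u1,u2,W,n):
    zc=w["fx"]*W/(u2-u1);p=(T@[((u1+u2)/2-w["cx"])/w["fx"]*zc,(row-w["cy"])/w["fy"]*zc,zc,1])[:3]
    print(n,row,"u %.2f %.2f mid %.2f zc %.4f"%(u1,u2,(u1+u2)/2,zc),p.round(4))
for row in(228,234,240,246,252):
    at(row,edge(row,237,1),edge(row,396,-1),.064,"jamb")
    try:at(row,edge(row,293,1),edge(row,342,-1),.020,"leaf")
    except Exception as e:print(e)
for row in(278,282):at(row,edge(row,263,1),edge(row,372,-1),.048,"leafplate")
cv2.imwrite("pics/w8.png",cv2.resize(w["color"][176:306,229:409],None,fx=4,fy=4,interpolation=cv2.INTER_CUBIC))
E
python3 m.py
```

```text
[ 0.4405 -0.3822  0.0783] [179.99  -0.   -16.01] [-0.4  0.5 -1.4]
jamb 228 u 239.20 399.92 mid 319.56 zc 0.1510 [ 0.4791 -0.3935  0.0783]
leaf 228 u 296.54 345.36 mid 320.95 zc 0.1554 [ 0.4778 -0.3937  0.0741]
jamb 234 u 257.67 396.39 mid 327.03 zc 0.1750 [ 0.4693 -0.3941  0.0561]
leaf 234 u 296.28 345.61 mid 320.95 zc 0.1538 [ 0.476  -0.3931  0.0763]
jamb 240 u 248.16 396.61 mid 322.38 zc 0.1635 [ 0.4707 -0.3923  0.0678]
leaf 240 u 296.13 345.96 mid 321.04 zc 0.1523 [ 0.4742 -0.3927  0.0785]
jamb 246 u 218.10 396.52 mid 307.31 zc 0.1361 [ 0.4784 -0.3887  0.0946]
leaf 246 u 296.19 345.87 mid 321.03 zc 0.1527 [ 0.4719 -0.392   0.0788]
jamb 252 u 239.06 399.80 mid 319.43 zc 0.1510 [ 0.4704 -0.3909  0.0811]
leaf 252 u 296.30 345.47 mid 320.89 zc 0.1543 [ 0.4692 -0.3911  0.078 ]
leafplate 278 u 266.04 375.93 mid 320.99 zc 0.1657 [ 0.455  -0.3871  0.0707]
leafplate 282 u 266.24 375.40 mid 320.82 zc 0.1668 [ 0.453  -0.3865  0.0702]
```

View pics/w8.png

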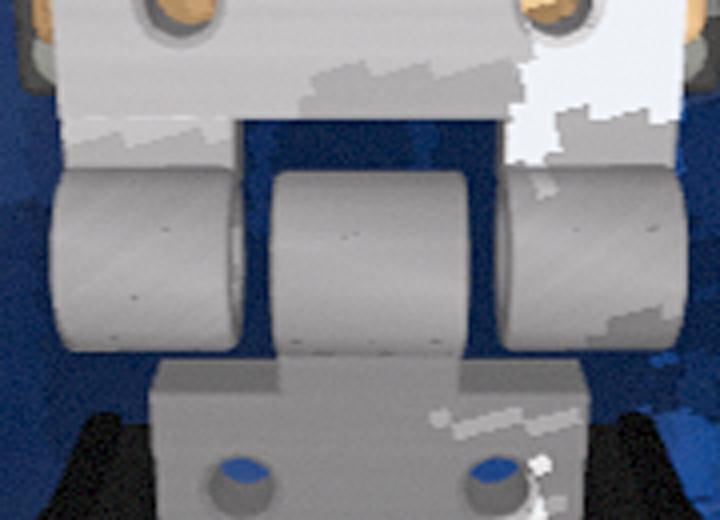

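```bash
sed -i 's/edge(row,237,1),edge(row,396,-1)/edge(row,242,1),edge(row,400,-1)/' m.py; python3 m.py | grep -v plate
```

```text
[ 0.4405 -0.3822  0.0783] [180.     0.   -16.01] [-0.3  0.7 -1.4]
jamb 228 u 241.85 399.72 mid 320.79 zc 0.1538 [ 0.4783 -0.3937  0.0756]
leaf 228 u 296.55 345.37 mid 320.96 zc 0.1554 [ 0.4778 -0.3936  0.0741]
jamb 234 u 241.20 400.27 mid 320.73 zc 0.1526 [ 0.4764 -0.3931  0.0775]
leaf 234 u 296.30 345.61 mid 320.95 zc 0.1539 [ 0.476  -0.3931  0.0763]
jamb 240 u 241.12 400.44 mid 320.78 zc 0.1524 [ 0.4742 -0.3925  0.0784]
leaf 240 u 296.14 345.97 mid 321.05 zc 0.1522 [ 0.4742 -0.3927  0.0786]
jamb 246 u 241.28 400.26 mid 320.77 zc 0.1527 [ 0.4719 -0.3919  0.0788]
leaf 246 u 296.19 345.87 mid 321.03 zc 0.1527 [ 0.4719 -0.392   0.0788]
jamb 252 u 241.89 399.78 mid 320.83 zc 0.1538 [ 0.4694 -0.3912  0.0786]
leaf 252 u 296.32 345.47 mid 320.90 zc 0.1543 [ 0.4692 -0.3911  0.078 ]
```

The loose knuckle now agrees with the fixed ones to within about 0.5 mm in height and 0.1 mm along the axis, and nothing is touching. Handing in.

```bash
python3 -c "
from cell import env, eyes, ticket
print(ticket.sign_off())"
```

```text
the job is handed in; nothing more can be done
None
```

I handed the job in with the single-knuckle leaf held in the gripper (35 N), its bore lined up mid-gap between the fixed knuckles to about 0.5 mm by the wrist camera and no contact with the jamb seen or felt; the hand-in reported no verdict.

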